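# Find the release notch of the tool case and press the tab

### The job

Unlock the blue tool case: its release tab sits in an unmarked notch somewhere along the bare steel strip on the case's near top edge. Run a closed fingertip along the top of that strip to feel for the notch, then press the tab inside it fully down, so that it stays down, and back off clear. Only touch: do not pick anything up, and leave everything else on the bench and on the lid where it is.

Things in the scene. Friction and masses are not known exactly. Their poses are not given: they have to be found in the camera images.
- case: The blue steel tool case, fixed to the bench: 370 mm long (its y axis), 206 mm deep (its x axis, pointing away from the robot when unturned); origin at the centre of its underside. Lid top 115 mm above the bench; folded handle at x +30 mm, up to 131 mm. Black rubber bumpers at the corners; the near two are 131 mm high.
- edge_mid (a point): Middle of the flat top of the edge: a bare steel strip, 34 mm wide, along the case's near side (x = -89 mm), top 125 mm above the bench. It shows for 88 mm either way along y, to the bumpers. One notch, 54 mm long, open to the top and near side, breaks it; its middle lies from -37 to +37 mm along y from here (varies, not given). Axes as the case's.
- edge_left (a point): Left end (+y) of the visible strip, on its top face, at the bumper: 88 mm along y from edge_mid. The notch is cut through the whole 34 mm width of the strip, with the lid's wall behind it. The release tab inside it (bare steel, 50 mm along the edge, 32 mm wide) has its top 22 mm below the strip's top when untouched.
- tab (a joint): How far the release tab in the notch is pressed down, m: 0 untouched, 0.008 on its stop. It moves straight down against steady friction of about 5 N, has no spring and stays where it is left. Lightly touching it does not move it.
- socket: Bystander, loose, to be left alone: a small steel socket (30 mm across, 30 mm tall) standing on the case lid. Origin: centre of its underside.
- driver: Bystander, loose, to be left alone: a screwdriver with a red handle lying on the bench in front of the case. Origin: on its own length, on the bench; it lies along its x axis.
- spanner: Bystander, loose, to be left alone: a steel spanner lying on the bench beside the case. Origin: on its own length, on the bench; it lies along its x axis.
- spray: Bystander, loose, to be left alone: a red-labelled spray can, 64 mm across, 190 mm tall, upright. Origin: centre of its underside.
- jar: Bystander, loose, to be left alone: a small jar, 60 mm across, 80 mm tall, upright. Origin: centre of its underside.
- tape: Bystander, loose, to be left alone: a roll of yellow tape, 90 mm across, 30 mm tall, lying flat. Origin: centre of its underside.
- offcut: Bystander, loose, to be left alone: a plywood offcut 90 x 60 x 40 mm, lying flat. Origin: centre of its underside.

How it is judged:
By the outcome, as a careful person would: the job done as asked, in the order asked, and still so for the second after the job is handed in, with the robot touching nothing.
It also fails if it takes over 51 s, if anything falls off the work surface, if the arm or the gripper's body presses on something with over 40 N, if the wrist force passes 120 N, or if a joint passes its speed limit or range.

### The arm

A 6-joint arm with a two-finger parallel gripper is mounted at the origin on the work surface. World frame = base frame: x ahead of the robot, y to its left, z up, the work surface at z = 0. Lengths are in m, angles in rad, forces in N, time in s.
With the tool pointing down it reaches from about 0.375 to 0.9 m from the base axis. Payload 3.1 kg.
Tool frame: the origin (TCP) lies midway between the tips of the shut fingers; the grasp point (between the pads) lies 19 mm behind it; z points along the fingers, y is the line along which they close (so a half turn about z gives the same grasp; the last joint's range is limited). The gripper opens to 85 mm and grips with 20 to 120 N. Pads are 22 mm wide; open, the fingers measure 114 mm over their backs; the gripper's body (76 mm by 85 mm) begins 54 mm behind the grasp point. The pads swing forward as they close: fully open they stand 13 mm farther back than shut.
Start: joints at [1.062, 0.527, 1.433, -0, 1.181, -0.178], TCP at [0.203, 0.591, 0.231] pointing down, gripper open.
Joint ranges: [-3.08, 3.08], [-0.75, 2.2], [0.22, 2.44], [-1.43, 4.57], [0, 2.65], [-2.85, 2.85]. Speed limits (rad/s): [2.79, 2.79, 3.14, 3.14, 3.14, 3.14].

### API

Orientations are given as a unit quaternion [x, y, z, w].
In Python, from station import manip gives the robot as it stands.
- The arm moves only by the tool step_arm, never from a script. Its argument "targets" is text: rows parted by semicolons, each of 4 numbers parted by spaces: the shift along the tool's x, y, z in mm, then the turn about the tool's z in degrees. A call has 1 to 12 rows; each row is the pose to reach, as a shift and turn from the pose commanded when the call began, along the tool's axes at that moment; what a row does not reach only later rows make up. A row lasts 1/10 s, in which the tool goes at most 50 mm and 8.59 degrees, less where a joint would pass 70% of its speed; a pose out of reach is approached as far as the arm can. A call with a gripper value outside its range is refused whole. "gripper" is the closure, from 0 (fully open) to 1 (shut), set as the call begins (left out, the last holds). The fingers move at their own pace and stop on an object; "squeeze" is the grip in N (left out, the last holds). Time passes only in rows, so rows that repeat a pose let the fingers close. It gives the time, the measured TCP pose, the force, the opening and the grip force at its end, in the units of the state.
- manip.sense(): the state, without advancing time (a new reading comes with each control period).
- manip.snapshot(name): name is "scene" or "top" or "wrist"; returns the picture (384x512x3 uint8, red, green, blue); there is no depth.
- manip.get_calibration(name): a dict with "fov_y" (degrees; the focal length in pixels is half the picture's height over the tangent of half this angle, whatever the lens; pixels are square), "cx", "cy" (the principal point, pixels), "extrinsics" (4x4, takes a point from camera to world coordinates); the wrist camera has in their place "tool_from_camera" (4x4, takes a point from camera to tool coordinates, whose origin is the TCP and whose axes are the flange's). Camera axes: x right, y down, z forward; pixel columns grow to the right and rows downward; lengths in m; the calibration is good to about 2 mm. A picture is of the moment at which its call begins: read the wrist's pose just before it. get_calibration takes no time and is no camera call.
- manip.sign_off(): hands the job in; it is judged then, once.
Trained networks look in the newest picture that a camera, given by its name, has taken for a name from the list of things; names that differ only in an ending like _2 or _b are one class to them, and where a whole thing is asked for, a point or a joint stands for the part that bears it (a point fixed in the world has none). Each returns a list of dicts, best first, with "p" (0 to 1); they miss things now and then, are a little off and sometimes report something else, mostly with a low value. They report only what shows in the picture. A call takes as long as a camera call.
- manip.recognise(camera, query): "position" ([column, row] in pixels, amid what is visible of it).
- manip.masks_of(camera, query): "pixels" (384x512 bool, what is visible of it) and "position" ([column, row] in pixels, amid what is visible of it).
- manip.mark_of(camera, query): "position" ([column, row] in pixels: a listed point, or the origin of a listed thing).
The state is a dict: "t": time; "q": joint angles; "qd": joint speeds; "tau": joint torques, N m; "tcp_pos": TCP position; "tool_rot": TCP orientation; "force": force on the tool from outside, world axes, zero at the start; "ft_torque": the same for the moment, N m; "finger_gap": opening from 0.0 (shut) to 1.0 (fully open); "gripper_force": force on a finger pad.
Only numpy, scipy, OpenCV 4.12 (cv2) and the standard library are available. Lean on these libraries where they do the work, as an engineer would, in place of code of your own. Each camera call takes 0.05 s, during which the arm holds its last target. There are 200 camera calls.

## Working session

There is one attempt and no reset: what is moved stays moved. The work goes in short steps, Python scripts to look and compute and a tool call to move; the robot and the scene stay as the last step left them, time stands still between calls to the robot, and variables do not carry over. Pictures are saved under pics/ and viewed, at most 10 in all, crops included, and the job is handed in when it is done.

Besides the shell and the picture viewer there is one more tool, called after ">>>" by a JSON object that holds its "api" and its "payload", one argument or row to a line. step_arm: Moves the arm, as the interface text tells. Its arguments: {"type":"object","properties":{"targets":{"type":"string"},"gripper":{"type":"number"},"squeeze":{"type":"number"}},"required":["targets"]}

```bash
mkdir -p pics; cat > h.py <<'E'
import numpy as np,cv2
from station import manip
def ray(cal,p):
    f=192/np.tan(np.radians(cal["fov_y"])/2);E=np.array(cal["extrinsics"])
    d=E[:3,:3]@np.array([(p[0]-cal["cx"])/f,(p[1]-cal["cy"])/f,1]);return E[:3,3],d
def atz(cal,p,z):
    o,d=ray(cal,p);return o+d*(z-o[2])/d[2]
E
python3 - <<'E'
from h import *
s=manip.sense();print(s["t"],s["tcp_pos"],s["tool_rot"],s["force"])
for c in("scene","top"):
    im=manip.snapshot(c);cv2.imwrite(f"pics/{c}0.png",im[:,:,::-1]);cal=manip.get_calibration(c)
    for n,z in(("edge_mid",.125),("edge_left",.125),("case",0),("socket",.115),("spray",0),("jar",0),("tape",0),("offcut",0),("driver",0),("spanner",0)):
        for r in manip.mark_of(c,n)[:1]:print(c,n,np.round(r["position"]),round(r["p"],2),atz(cal,r["position"],z).round(3))
print(manip.sense()["t"])
E
```

```text
0.0 [0.20258713 0.59047961 0.23032895] [ 1.64628461e-01  9.86355020e-01 -1.04888213e-03 -3.80565679e-04] [ 0.1030114  -0.17828172  0.79576681]
scene edge_left [269. 169.] 0.94 [0.509 0.089 0.125]
scene case [245. 236.] 0.8 [0.588 0.003 0.   ]
scene socket [270. 169.] 0.73 [0.499 0.096 0.115]
scene spray [354. 226.] 0.69 [0.641 0.271 0.   ]
scene jar [324. 199.] 0.71 [0.532 0.241 0.   ]
scene tape [134. 212.] 0.76 [ 0.428 -0.239  0.   ]
scene offcut [306. 167.] 0.83 [0.402 0.247 0.   ]
scene driver [127. 270.] 0.3 [ 0.602 -0.276  0.   ]
scene spanner [125. 269.] 0.67 [ 0.597 -0.28   0.   ]
top edge_mid [271. 223.] 0.76 [ 0.5   -0.001  0.125]
top edge_left [234. 223.] 0.71 [0.499 0.087 0.125]
top case [267. 190.] 0.96 [0.597 0.005 0.   ]
top socket [233. 158.] 0.67 [0.658 0.092 0.115]
top spray [162. 172.] 0.91 [0.645 0.288 0.   ]
top jar [177. 211.] 0.76 [0.54  0.245 0.   ]
top tape [362. 256.] 0.55 [ 0.425 -0.243  0.   ]
top offcut [173. 263.] 0.84 [0.405 0.251 0.   ]
top driver [277. 256.] 0.59 [ 0.423 -0.019  0.   ]
top spanner [376. 192.] 0.8 [ 0.592 -0.284  0.   ]
1.1
```

View pics/scene0.png

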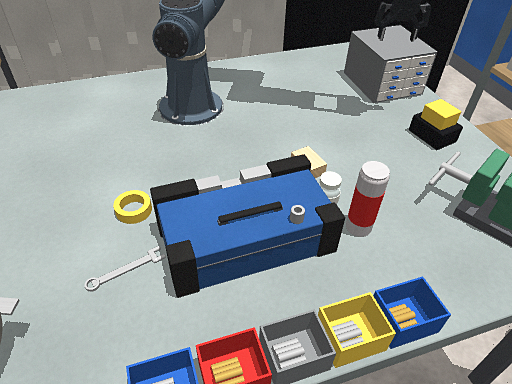

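View pics/top0.png

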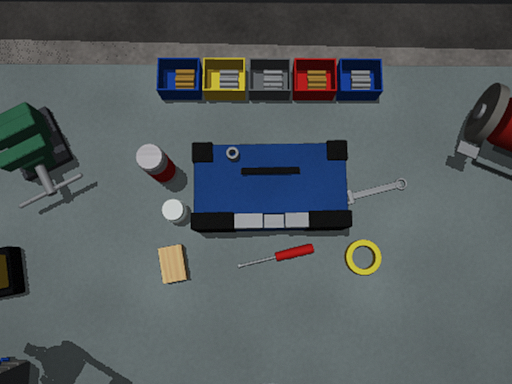

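The top view shows the strip as three light pieces (columns 233–263, 263–285 and 285–309). The middle one is probably the tab, around y ≈ -0.01, and touch still has to confirm that. The scene view hides the near side. Next I'll measure the case's yaw and the strip's edges.

```bash
python3 - <<'E'
from h import *
im=cv2.imread("pics/top0.png");cal=manip.get_calibration("top")
c=im[130:240,180:365];cv2.imwrite("pics/topc.png",cv2.resize(c,None,fx=4,fy=4,interpolation=cv2.INTER_CUBIC))
hsv=cv2.cvtColor(im,cv2.COLOR_BGR2HSV)
# far & near edge of blue lid by column
g=im.astype(int).sum(2)
blue=((im[:,:,0].astype(int)-im[:,:,2])>60)
for lo,hi in((238,330),):
  for which,z in((0,.115),(-1,.115)):
    P=[]
    for x in range(lo,hi,3):
        r=np.where(blue[135:225,x])[0]+135
        P.append(atz(cal,(x,r[which]),z)[:2])
    P=np.array(P);k=np.polyfit(P[:,1],P[:,0],1);print("x=",k,"yaw deg",-np.degrees(np.arctan(k[0])))
for r in(216,219,222):print(r,[int(v) for v in g[r,228:316]//3])
for p in((233,221),(263,221),(285,221),(309,221)):print(p,atz(cal,p,.125).round(4),atz(cal,p,.103).round(4))
E
```

```text
x= [0.01629311 0.69192269] yaw deg -0.9334440692375923
x= [-0.03667434  0.52750047] yaw deg 2.1003434937747487
216 [19, 18, 18, 18, 10, 16, 122, 166, 157, 155, 156, 155, 156, 154, 157, 156, 156, 155, 157, 157, 157, 156, 158, 159, 158, 157, 155, 159, 157, 158, 157, 158, 159, 168, 111, 47, 128, 162, 155, 155, 154, 155, 156, 155, 154, 156, 156, 156, 155, 157, 155, 154, 158, 157, 163, 129, 50, 111, 159, 154, 151, 150, 150, 152, 152, 151, 151, 151, 151, 151, 150, 152, 151, 151, 152, 149, 154, 151, 153, 163, 116, 15, 13, 15, 17, 17, 17, 19]
219 [18, 18, 19, 18, 13, 13, 121, 166, 157, 156, 155, 154, 156, 156, 156, 154, 158, 155, 157, 159, 157, 158, 158, 160, 159, 158, 158, 159, 158, 160, 159, 158, 160, 167, 114, 46, 128, 160, 153, 152, 153, 152, 152, 153, 154, 153, 154, 152, 153, 154, 155, 154, 153, 155, 160, 128, 48, 111, 160, 150, 152, 150, 150, 151, 150, 152, 152, 151, 151, 150, 151, 152, 152, 151, 153, 152, 152, 153, 152, 163, 114, 11, 12, 16, 17, 19, 18, 18]
222 [16, 20, 20, 19, 14, 4, 119, 169, 158, 156, 154, 155, 156, 156, 154, 157, 157, 158, 159, 158, 157, 159, 160, 157, 157, 160, 156, 159, 159, 160, 158, 158, 159, 167, 119, 53, 125, 160, 152, 154, 151, 152, 152, 152, 151, 153, 151, 151, 152, 152, 151, 154, 153, 154, 159, 128, 50, 111, 159, 154, 151, 151, 150, 151, 153, 151, 152, 151, 151, 153, 151, 151, 153, 152, 151, 150, 152, 152, 154, 164, 124, 40, 9, 17, 18, 18, 20, 20]
(233, 221) [0.5039 0.0893 0.125 ] [0.5058 0.0905 0.103 ]
(263, 221) [0.5041 0.0187 0.125 ] [0.506  0.0183 0.103 ]
(285, 221) [ 0.5043 -0.0332  0.125 ] [ 0.5062 -0.0346  0.103 ]
(309, 221) [ 0.5045 -0.0897  0.125 ] [ 0.5064 -0.0924  0.103 ]
```

View pics/topc.png

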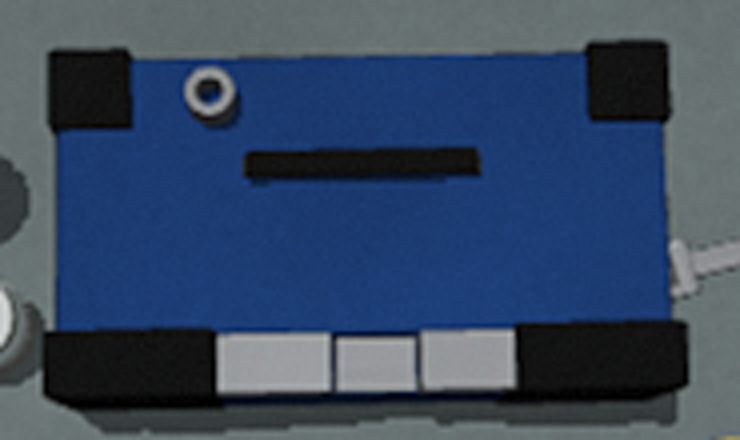

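Case yaw is about +1° and the strip's centre line is at x ≈ 0.503. First I'll shut the gripper and move above the left part of the strip.

>>> {"api": "step_arm", "payload": {
  "targets": "-456 -404 0 -20;-456 -404 0 -20;-456 -404 0 -20;-456 -404 0 -20;-456 -404 0 -20;-456 -404 0 -20;-456 -404 0 -20;-456 -404 0 -20;-456 -404 0 -20;-456 -404 0 -20;-456 -404 0 -20;-456 -404 0 -20",
  "gripper": 1,
  "squeeze": 40
}}

```text
t: 2.3
tcp_pos: [0.498, 0.0693, 0.2316]
tool_rot: [-0.009, 1.0, 0.0, 0.0]
force: [1.1, 0.7, 0.4]
finger_gap: 0.003
gripper_force: 0.0
```

>>> {"api": "step_arm", "payload": {
  "targets": "0 -5 45 0;0 -5 85 0;0 -5 97 0;0 -5 97 0;0 -5 97 0"
}}

```text
t: 2.8
tcp_pos: [0.4978, 0.0663, 0.1346]
tool_rot: [-0.009, 1.0, -0.0, 0.0]
force: [0.8, -0.1, -0.5]
finger_gap: 0.007
gripper_force: 0.0
```

```bash
python3 - <<'E'
from h import *
im=manip.snapshot("top");cv2.imwrite("pics/top1.png",cv2.resize(im[130:280,160:380],None,fx=3,fy=3,interpolation=cv2.INTER_CUBIC)[:,:,::-1])
s=manip.sense();print(s["t"],s["tcp_pos"],s["tool_rot"],s["force"])
im=manip.snapshot("wrist");cv2.imwrite("pics/w1.png",im[:,:,::-1])
E
```

```text
2.85 [0.49819377 0.06638713 0.13522847] [-9.26983431e-03  9.99956416e-01 -1.19034684e-04  1.10585718e-03] [-0.28922222 -0.60141658 -0.55219282]
```

View pics/w1.png

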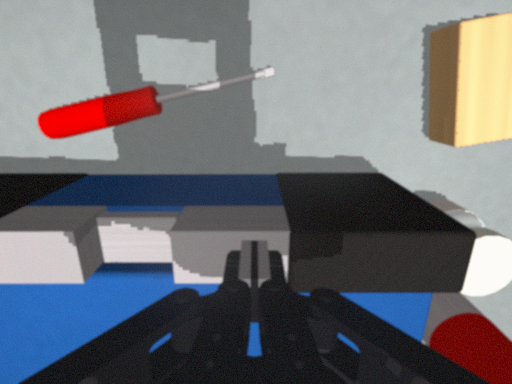

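The wrist view shows the tip at about (253, 242) over the left part of the strip. The strip's near edge is at row 206, and the notch opens at columns 100–175. I'll check the tip's depth position by projection.

```bash
python3 - <<'E'
from h import *
from scipy.spatial.transform import Rotation as R
c=manip.get_calibration("wrist");s=manip.sense()
T=np.eye(4);T[:3,:3]=R.from_quat(s["tool_rot"]).as_matrix();T[:3,3]=s["tcp_pos"]
E=T@np.array(c["tool_from_camera"]);f=192/np.tan(np.radians(c["fov_y"])/2)
print("cam",E[:3,3].round(3),"fwd",E[:3,2].round(2))
def pr(p):
    v=np.linalg.inv(E)@np.r_[p,1];return (f*v[:2]/v[2]+[c["cx"],c["cy"]]).round(0)
print("tcp",pr(s["tcp_pos"]))
for x in(.483,.486,.489,.517,.520,.523):
  print(x,pr([x,.05,.125]),pr([x,.05,.115]),"notchL",pr([x,.021,.125]),"notchR",pr([x,-.033,.125]))
d=lambda p,z:(lambda v:(E[:3,3]+v*(z-E[2,3])/v[2]).round(4))(E[:3,:3]@np.array([(p[0]-c["cx"])/f,(p[1]-c["cy"])/f,1]))
for p in((180,206),(173,235),(285,235),(278,206),(172,282)):print(p,d(p,.125),d(p,.115))
E
```

```text
cam [0.415 0.065 0.279] fwd [ 0.32  0.01 -0.95]
tcp [254. 255.]
0.483 [225. 221.] [226. 214.] notchL [173. 220.] notchR [ 75. 218.]
0.486 [225. 226.] [226. 218.] notchL [173. 225.] notchR [ 76. 223.]
0.489 [225. 230.] [226. 223.] notchL [173. 230.] notchR [ 77. 228.]
0.517 [226. 273.] [227. 264.] notchL [177. 273.] notchR [ 85. 271.]
0.52 [226. 278.] [227. 268.] notchL [177. 277.] notchR [ 86. 275.]
0.523 [226. 282.] [227. 273.] notchL [177. 281.] notchR [ 87. 280.]
(180, 206) [0.4747 0.0257 0.125 ] [0.4786 0.0231 0.115 ]
(173, 235) [0.4924 0.0206 0.125 ] [0.4974 0.0177 0.115 ]
(285, 235) [0.4912 0.0839 0.125 ] [0.4962 0.0852 0.115 ]
(278, 206) [0.4737 0.0792 0.125 ] [0.4776 0.0801 0.115 ]
(172, 282) [0.5236 0.0179 0.125 ] [0.5307 0.0148 0.115 ]
```

The strip's top runs from x = 0.491 to 0.5236, so its middle is about 0.507. I'll shift 9 mm away from the robot and come down gently.

>>> {"api": "step_arm", "payload": {
  "targets": "-9 -6 0 0;-9 -6 4 0;-9 -6 7 0;-9 -6 8 0;-9 -6 8 0;-9 -6 8 0"
}}

```text
t: 3.5
tcp_pos: [0.5061, 0.0606, 0.1262]
tool_rot: [-0.009, 1.0, 0.0, -0.0]
force: [-0.6, 1.2, -0.2]
finger_gap: -0.0
gripper_force: 0.0
```

>>> {"api": "step_arm", "payload": {
  "targets": "0 0 1 0;0 0 1 0;0 0 1 0"
}}

```text
t: 3.8
tcp_pos: [0.5063, 0.0605, 0.1253]
tool_rot: [-0.009, 1.0, -0.0, -0.0]
force: [-0.7, 0.6, 0.3]
finger_gap: 0.001
gripper_force: 0.0
```

>>> {"api": "step_arm", "payload": {
  "targets": "0 0 1 0;0 0 1 0;0 0 1 0"
}}

```text
t: 4.1
tcp_pos: [0.5064, 0.0605, 0.1251]
tool_rot: [-0.009, 1.0, -0.0, 0.0]
force: [-0.8, -0.4, 4.9]
finger_gap: -0.003
gripper_force: 2.8
```

In contact at 5 N. Now I'll slide along the strip.

>>> {"api": "step_arm", "payload": {
  "targets": "0 -4 0 0;0 -8 0 0;0 -12 0 0;0 -16 0 0;0 -20 0 0;0 -20 0 0"
}}

```text
t: 4.7
tcp_pos: [0.5073, 0.0407, 0.1251]
tool_rot: [-0.009, 1.0, 0.0, 0.001]
force: [-1.1, 2.2, 5.0]
finger_gap: -0.003
gripper_force: 2.7
```

>>> {"api": "step_arm", "payload": {
  "targets": "0 -4 0 0;0 -8 0 0;0 -12 0 0;0 -16 0 0;0 -20 0 0;0 -20 0 0"
}}

```text
t: 5.3
tcp_pos: [0.5076, 0.0207, 0.125]
tool_rot: [-0.009, 1.0, 0.0, 0.001]
force: [0.2, 2.5, 5.0]
finger_gap: -0.0
gripper_force: 2.8
```

>>> {"api": "step_arm", "payload": {
  "targets": "0 -4 0 0;0 -8 0 0;0 -12 0 0;0 -12 0 0"
}}

```text
t: 5.7
tcp_pos: [0.5073, 0.0078, 0.1242]
tool_rot: [-0.009, 1.0, -0.0, -0.0]
force: [0.5, -0.3, -0.5]
finger_gap: 0.001
gripper_force: 0.0
```

The force fell to zero and the tip dropped at y ≈ 0.008, so the notch starts there. That matches the images, which put its middle at about y = -0.0075. I'll centre over it and lower to the tab.

>>> {"api": "step_arm", "payload": {
  "targets": "0 -5 0 0;0 -10 0 0;0 -15 0 0;0 -15 0 0;0 -15 5 0;0 -15 10 0;0 -15 15 0;0 -15 19 0;0 -15 19 0"
}}

```text
t: 6.6
tcp_pos: [0.507, -0.0062, 0.1045]
tool_rot: [-0.009, 1.0, 0.0, -0.001]
force: [-0.6, -0.6, 0.2]
finger_gap: -0.005
gripper_force: 0.0
```

>>> {"api": "step_arm", "payload": {
  "targets": "0 0 1 0;0 0 2 0;0 0 3 0;0 0 3 0"
}}

```text
t: 7.0
tcp_pos: [0.5077, -0.0065, 0.1026]
tool_rot: [-0.009, 1.0, -0.0, 0.0]
force: [-0.0, 0.9, 3.3]
finger_gap: 0.002
gripper_force: 1.1
```

Touching the tab at z ≈ 0.1026. Now I'll press it about 8 mm, down to the stop.

>>> {"api": "step_arm", "payload": {
  "targets": "0 0 2 0;0 0 4 0;0 0 6 0;0 0 7 0;0 0 7 0"
}}

```text
t: 7.5
tcp_pos: [0.5077, -0.0065, 0.0954]
tool_rot: [-0.009, 1.0, -0.0, 0.0]
force: [-0.3, 0.2, 4.1]
finger_gap: 0.001
gripper_force: 1.8
```

>>> {"api": "step_arm", "payload": {
  "targets": "0 0 1 0;0 0 2 0;0 0 3 0;0 0 3 0;0 0 3 0"
}}

```text
t: 8.0
tcp_pos: [0.5078, -0.0065, 0.0948]
tool_rot: [-0.009, 1.0, -0.0, 0.001]
force: [-4.6, 0.8, 23.6]
finger_gap: 0.001
gripper_force: 11.8
```

On the stop: 23.6 N, with the tip at z = 0.0948. Back off straight up.

>>> {"api": "step_arm", "payload": {
  "targets": "0 0 -4 0;0 0 -12 0;0 0 -30 0;0 0 -60 0;0 0 -100 0;0 0 -130 0;0 0 -130 0;0 0 -130 0"
}}

```text
t: 8.8
tcp_pos: [0.5075, -0.0065, 0.2226]
tool_rot: [-0.009, 1.0, -0.0, 0.0]
force: [-0.2, -0.5, -0.2]
finger_gap: 0.001
gripper_force: 0.0
```

```bash
python3 - <<'E'
from h import *
s=manip.sense();print(s["t"],s["tcp_pos"],s["force"],np.abs(s["qd"]).max())
im=manip.snapshot("wrist");cv2.imwrite("pics/w2.png",im[:,:,::-1])
E
```

```text
8.8 [ 0.50749629 -0.00650955  0.22255118] [-0.20743755 -0.4702326  -0.16858075] 0.03267182329956486
```

View pics/w2.png

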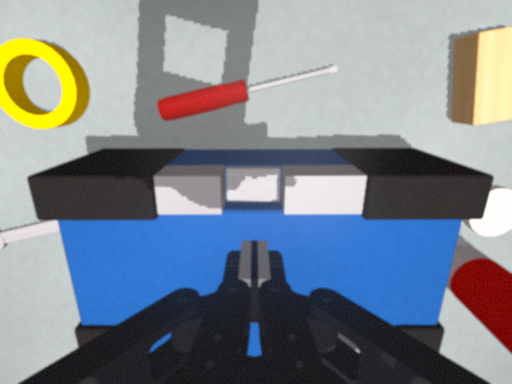

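The tab sits low in the notch at about (253, 185), the tip is well clear, and the bystanders in view (driver, tape, offcut) look undisturbed.

```bash
python3 -c "
from station import manip
print(manip.sign_off())"
```

```text
the job is handed in; nothing more can be done
None
```

I felt out the notch with the closed fingertip (its middle is at about y = -7 mm), pressed the tab about 8 mm down onto its stop, backed off about 10 cm above the strip, and handed the job in; I saw no bystander disturbed.

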